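# Find and pull the loose lug from a grinder head

## Robot

A 7-joint arm with a two-finger parallel gripper is mounted at the origin on the work surface. World frame = base frame: x ahead of the robot, y to its left, z up, the work surface at z = 0. Lengths are in m, angles in degrees, forces in N, time in s.
With the tool pointing down it reaches from about 0.425 to 0.875 m from the base axis. Payload 4.7 kg.
Tool frame: the origin (TCP) lies at the very end of the fingers, on their centre line; the grasp point (between the pads) lies env.grip_point_offset behind it (env.grip_point_offset is the distance from the TCP to the grasp point, in m); z points along the fingers, y is the direction in which the jaws open and shut (so a half turn about z gives the same grasp; the last joint's range is limited). The gripper opens to 87 mm and grips with 3 to 60 N. Pads are 19 mm wide; open, the fingers measure 117 mm over their backs; the gripper's body (75 mm by 190 mm) begins 51 mm behind the grasp point.
Start: joints at [73.745, 18.392, -4.016, 83.108, 1.295, 78.541, -3.26], TCP at [0.191, -0.621, 0.223] pointing down, gripper open.
Joint ranges: [-163.93, 163.93], [-17.29, 119.83], [-79.2, 71.16], [3.27, 140.29], [-89.18, 269.18], [5.43, 117.66], [-154.24, 154.24]. Speed limits (degrees/s): [147.25, 147.25, 180, 180, 180, 180, 180].

## Interface

Orientations are given as [roll, pitch, yaw] about the fixed x, y, z axes, in that order (R = Rz(yaw) Ry(pitch) Rx(roll)).
In Python, from cell import env gives the robot as it stands.
- The arm moves only by the tool send_rows, never from a script. Its argument "plan" is a list of rows, each a list of 7 numbers: the finger opening in mm, from 0 to 87, then the shift along the tool's x, y, z in mm, then the turn, a rotation vector about the tool's x, y, z in rad. A call has 1 to 12 rows; each row shifts and turns the commanded pose from where the row before left it, along the tool's axes as they then stand; what a row does not reach is not made up. A row lasts 1/10 s, in which the tool goes at most 50 mm and 8.59 degrees, less where a joint would pass 70% of its speed; a pose out of reach is approached as far as the arm can. A call is refused whole if a number of a shift passes 50 or a number of a turn 0.15, either way. A call with a gripper value outside its range is refused whole. The fingers move at their own pace and stop on an object; "grip_force" is the grip in N (left out, the last holds). Time passes only in rows, so rows that do not move let the fingers close. It gives the time, the measured TCP pose, the force and the opening at its end, in the units of the state.
- env.get_obs(): the state, without advancing time (a new reading comes with each control period).
- env.read_camera(name): name is "scene" or "side" or "wrist"; returns the picture (400x640x3 uint8, red, green, blue); there is no depth.
- env.get_calibration(name): a dict with "fx", "fy", "cx", "cy" (pixels), "extrinsics" (4x4, takes a point from camera to world coordinates). Camera axes: x right, y down, z forward; pixel columns grow to the right and rows downward; lengths in m; the calibration is good to about 2 mm. A picture is of the moment at which its call begins: read the wrist's pose just before it. get_calibration takes no time and is no camera call; for the wrist camera it gives the pose at the moment of the call.
- env.sign_off(): hands the job in, once; it reports no verdict.
Trained networks look in the newest picture that a camera, given by its name, has taken for a name from the list of things; names that differ only in an ending like _2 or _b are one class to them, and where a whole thing is asked for, a point or a joint stands for the part that bears it (a point fixed in the world has none). Each returns a list of dicts, best first, with "confidence" (0 to 1); they miss things now and then, are a little off and sometimes report something else, mostly with a low value. They report only what shows in the picture. A call takes as long as a camera call. They do not tell look-alikes from the thing itself.
- env.regions_of(camera, query): "region" (400x640 bool, what is visible of it) and "rect" ([left, top, right, bottom] in pixels, round what is visible of it).
The state is a dict: "time_s": time; "qpos": joint angles; "joint_velocities": joint speeds; "effort": joint torques, N m; "tool_pos": TCP position; "tool_rot": TCP orientation; "force": force on the tool from outside, world axes, zero at the start; "wrist_torque": the same for the moment, N m; "grip_width": finger opening in m.
Only numpy, scipy, OpenCV 4.12 (cv2) and the standard library are available. Lean on these libraries where they do the work, as an engineer would, in place of code of your own. Each camera call takes 0.05 s, during which the arm holds its last target. There are 200 camera calls.

## Task

The stud of one of the six abrasive lugs in the upturned grinder head has sheared: feel round the floor of the box to find the lug that is loose, and lift it out. Set it down gently, upright and wholly on the cork pad in the parts tray, and let go. Leave the five sound lugs, the collar in the tray and the brush beside the box where they are.

Things in the scene. Friction and masses are not known exactly. Their poses are not given: they have to be found in the camera images.
- head: Grinder head turned upside down and fixed to the bench: an open-topped grey steel box, outside 180 (x) by 290 (y) by 56 high, walls 4, floor 8 thick (inner floor at z = 8). Origin: centre of its underside, on the bench. Its lugs stand on the inner floor in 2 rows (x = -37, +37) of 3 (y = -80, 0, +80).
- pad_top (a point): Centre of the top face of the flat cork pad, 76 x 76, 4 thick, that covers the floor of one of the two bays of the parts tray; x and y run along its edges, parallel to the tray's. It is fixed; its top is 8 above the bench. Which bay it is in varies.
- tray: Fixed black open tray, 200 (x) by 120 (y), 24 high, walls and the one divider (across x, at its middle) 4, floor 4; two bays, centres at x = -49 and +49. Origin: centre of its underside.
- lug_a: One of six like abrasive lugs in the box: square block 32 x 32 x 40 high, 110 to 180 g, sides parallel to the box's; origin at the centre of its underside, z up. Five of the six (it varies which) are held by hidden studs: they give about 1.5 any way, then stop hard. The sixth only stands on the floor, slides at a push of about 1 N and lifts out. Sight does not tell which.
- lug_b: One of six like abrasive lugs in the box: square block 32 x 32 x 40 high, 110 to 180 g, sides parallel to the box's; origin at the centre of its underside, z up. Five of the six (it varies which) are held by hidden studs: they give about 1.5 any way, then stop hard. The sixth only stands on the floor, slides at a push of about 1 N and lifts out. Sight does not tell which.
- lug_c: One of six like abrasive lugs in the box: square block 32 x 32 x 40 high, 110 to 180 g, sides parallel to the box's; origin at the centre of its underside, z up. Five of the six (it varies which) are held by hidden studs: they give about 1.5 any way, then stop hard. The sixth only stands on the floor, slides at a push of about 1 N and lifts out. Sight does not tell which.
- lug_d: One of six like abrasive lugs in the box: square block 32 x 32 x 40 high, 110 to 180 g, sides parallel to the box's; origin at the centre of its underside, z up. Five of the six (it varies which) are held by hidden studs: they give about 1.5 any way, then stop hard. The sixth only stands on the floor, slides at a push of about 1 N and lifts out. Sight does not tell which.
- lug_e: One of six like abrasive lugs in the box: square block 32 x 32 x 40 high, 110 to 180 g, sides parallel to the box's; origin at the centre of its underside, z up. Five of the six (it varies which) are held by hidden studs: they give about 1.5 any way, then stop hard. The sixth only stands on the floor, slides at a push of about 1 N and lifts out. Sight does not tell which.
- lug_f: One of six like abrasive lugs in the box: square block 32 x 32 x 40 high, 110 to 180 g, sides parallel to the box's; origin at the centre of its underside, z up. Five of the six (it varies which) are held by hidden studs: they give about 1.5 any way, then stop hard. The sixth only stands on the floor, slides at a push of about 1 N and lifts out. Sight does not tell which.
- brush: Bystander: bench brush 200 long, lying beside the box at its left (+y) end; origin at its underside. To be left alone.
- collar: Bystander: steel collar 56 across, 22 high, in the tray's other bay; origin at its underside. To be left alone.
Mind the look-alikes: they are no part of the job. What is shaped like the lug_d but pink or turquoise is not meant.

How it is judged (in metres and radians):
On the way, in this order (a step that is already met when the one before it is completed fails the run):
1. the loose lug is lifted clear of the box (height (world z) of any of lug_a, lug_b, lug_c, lug_d, lug_e, lug_f above 0.06 m), for 0.1 s.
2. the lug is set down on the cork pad in the fingers, not dropped (((x of lug_a in the frame of pad_top between -0.022 and 0.022 m and y of lug_a in the frame of pad_top between -0.022 and 0.022 m and z of lug_a in the frame of pad_top between -0.003 and 0.008 m and angle between lug_a's own z axis and vertical below 0.12 rad and contact force between lug_a and the fingers above 0.3 N) or (x of lug_b in the frame of pad_top between -0.022 and 0.022 m and y of lug_b in the frame of pad_top between -0.022 and 0.022 m and z of lug_b in the frame of pad_top between -0.003 and 0.008 m and angle between lug_b's own z axis and vertical below 0.12 rad and contact force between lug_b and the fingers above 0.3 N) or (x of lug_c in the frame of pad_top between -0.022 and 0.022 m and y of lug_c in the frame of pad_top between -0.022 and 0.022 m and z of lug_c in the frame of pad_top between -0.003 and 0.008 m and angle between lug_c's own z axis and vertical below 0.12 rad and contact force between lug_c and the fingers above 0.3 N) or (x of lug_d in the frame of pad_top between -0.022 and 0.022 m and y of lug_d in the frame of pad_top between -0.022 and 0.022 m and z of lug_d in the frame of pad_top between -0.003 and 0.008 m and angle between lug_d's own z axis and vertical below 0.12 rad and contact force between lug_d and the fingers above 0.3 N) or (x of lug_e in the frame of pad_top between -0.022 and 0.022 m and y of lug_e in the frame of pad_top between -0.022 and 0.022 m and z of lug_e in the frame of pad_top between -0.003 and 0.008 m and angle between lug_e's own z axis and vertical below 0.12 rad and contact force between lug_e and the fingers above 0.3 N) or (x of lug_f in the frame of pad_top between -0.022 and 0.022 m and y of lug_f in the frame of pad_top between -0.022 and 0.022 m and z of lug_f in the frame of pad_top between -0.003 and 0.008 m and angle between lug_f's own z axis and vertical below 0.12 rad and contact force between lug_f and the fingers above 0.3 N))), for 0.05 s.
At the end, for the whole second after the job is handed in: One lug stands upright (within 7 degrees), at rest and released on the cork pad, its centre within 22 mm of the pad's centre along each of the pad's edges; the other five lugs are within 6 mm of where they were (((x of lug_a in the frame of pad_top between -0.022 and 0.022 m and y of lug_a in the frame of pad_top between -0.022 and 0.022 m and z of lug_a in the frame of pad_top between -0.003 and 0.004 m and angle between lug_a's own z axis and vertical below 0.12 rad and linear speed of lug_a below 0.02 m/s and contact force between lug_a and the fingers below 0.05 N and distance of each of lug_b, lug_c, lug_d, lug_e, lug_f from where it was at the start of the episode below 0.006 m) or (x of lug_b in the frame of pad_top between -0.022 and 0.022 m and y of lug_b in the frame of pad_top between -0.022 and 0.022 m and z of lug_b in the frame of pad_top between -0.003 and 0.004 m and angle between lug_b's own z axis and vertical below 0.12 rad and linear speed of lug_b below 0.02 m/s and contact force between lug_b and the fingers below 0.05 N and distance of each of lug_a, lug_c, lug_d, lug_e, lug_f from where it was at the start of the episode below 0.006 m) or (x of lug_c in the frame of pad_top between -0.022 and 0.022 m and y of lug_c in the frame of pad_top between -0.022 and 0.022 m and z of lug_c in the frame of pad_top between -0.003 and 0.004 m and angle between lug_c's own z axis and vertical below 0.12 rad and linear speed of lug_c below 0.02 m/s and contact force between lug_c and the fingers below 0.05 N and distance of each of lug_a, lug_b, lug_d, lug_e, lug_f from where it was at the start of the episode below 0.006 m) or (x of lug_d in the frame of pad_top between -0.022 and 0.022 m and y of lug_d in the frame of pad_top between -0.022 and 0.022 m and z of lug_d in the frame of pad_top between -0.003 and 0.004 m and angle between lug_d's own z axis and vertical below 0.12 rad and linear speed of lug_d below 0.02 m/s and contact force between lug_d and the fingers below 0.05 N and distance of each of lug_a, lug_b, lug_c, lug_e, lug_f from where it was at the start of the episode below 0.006 m) or (x of lug_e in the frame of pad_top between -0.022 and 0.022 m and y of lug_e in the frame of pad_top between -0.022 and 0.022 m and z of lug_e in the frame of pad_top between -0.003 and 0.004 m and angle between lug_e's own z axis and vertical below 0.12 rad and linear speed of lug_e below 0.02 m/s and contact force between lug_e and the fingers below 0.05 N and distance of each of lug_a, lug_b, lug_c, lug_d, lug_f from where it was at the start of the episode below 0.006 m) or (x of lug_f in the frame of pad_top between -0.022 and 0.022 m and y of lug_f in the frame of pad_top between -0.022 and 0.022 m and z of lug_f in the frame of pad_top between -0.003 and 0.004 m and angle between lug_f's own z axis and vertical below 0.12 rad and linear speed of lug_f below 0.02 m/s and contact force between lug_f and the fingers below 0.05 N and distance of each of lug_a, lug_b, lug_c, lug_d, lug_e from where it was at the start of the episode below 0.006 m))); the robot touches nothing.
It fails at once if the brush or the collar is moved more than 30 mm (distance of any of brush, collar from where it was at the start of the episode above 0.03 m).
It also fails if it takes over 64 s, if anything falls off the work surface, if the arm or the gripper's body presses on something with over 40 N, if the wrist force passes 120 N, or if a joint passes its speed limit or range.

## Working session

There is one attempt and no reset: what is moved stays moved. The work goes in short steps, Python scripts to look and compute and a tool call to move; the robot and the scene stay as the last step left them, time stands still between calls to the robot, and variables do not carry over. Pictures are saved under pics/ and viewed, about 8 in all and at most 12, crops included, and the job is handed in when it is done.

Besides the shell and the picture viewer there is one more tool, called after "Call:" by a JSON object that holds its "method" and its "body", one argument or row to a line. send_rows: Moves the arm, as the interface text tells. Its arguments: {"type":"object","properties":{"plan":{"type":"array"},"grip_force":{"type":"number"}},"required":["plan"]}

```bash
mkdir -p pics
cat > h.py <<'E'
from cell import env
import numpy as np, cv2
def snap(c,fn=None):
    K=env.get_calibration(c); im=env.read_camera(c)
    if fn: cv2.imwrite('pics/'+fn,im[:,:,::-1])
    return im,K
def ray(K,u,v):
    E=np.array(K['extrinsics']); d=E[:3,:3]@np.array([(u-K['cx'])/K['fx'],(v-K['cy'])/K['fy'],1]); return E[:3,3],d/np.linalg.norm(d)
def onz(K,u,v,z):
    o,d=ray(K,u,v); return o+d*(z-o[2])/d[2]
def proj(K,P):
    E=np.linalg.inv(np.array(K['extrinsics'])); p=E[:3,:3]@np.array(P)+E[:3,3]; return K['fx']*p[0]/p[2]+K['cx'],K['fy']*p[1]/p[2]+K['cy']
def tri(rs):
    A=0;b=0
    for o,d in rs:
        M=np.eye(3)-np.outer(d,d);A=A+M;b=b+M@o
    return np.linalg.solve(A,b)
E
python3 - <<'E'
from h import *
o=env.get_obs()
print({k:np.round(v,3) for k,v in o.items()},env.grip_point_offset)
ims=[]
for c in ['scene','side']:
    im,K=snap(c,c+'0.png'); print(c,np.round(K['extrinsics'],3).tolist(),K['fx'])
    ims.append(im)
    for q in ['head','tray','lug_a','collar','brush']:
        for r in env.regions_of(c,q)[:7]: 
            ys,xs=np.nonzero(r['region']); print(q,round(r['confidence'],2),r['rect'],xs.mean().round(),ys.mean().round())
E
```

```text
{'time_s': np.float64(0.0), 'qpos': array([73.746, 18.438, -4.013, 83.173,  1.297, 78.543, -3.262]), 'joint_velocities': array([-0.013, -0.017, -0.005, -0.008, -0.029, -0.012, -0.044]), 'effort': array([ 1.0000e-03, -4.9128e+01, -4.0300e-01, -3.1253e+01, -6.4000e-02,
        4.4000e-02,  0.0000e+00]), 'tool_pos': array([ 0.19 , -0.621,  0.221]), 'tool_rot': array([-1.79891e+02,  8.00000e-03,  1.70600e+01]), 'force': array([0.185, 0.614, 0.398]), 'wrist_torque': array([-0.01 , -0.011, -0.027]), 'grip_width': np.float64(0.087)} 0.0187
scene [[0.285, 0.711, -0.643, 1.193], [0.958, -0.219, 0.183, -0.162], [-0.011, -0.668, -0.744, 0.77], [0.0, 0.0, 0.0, 1.0]] 386.1037343351165
head 0.71 [261.6, 151.0, 392.8, 252.5] 325.0 199.0
tray 0.72 [143.1, 217.4, 210.0, 290.9] 178.0 251.0
tray 0.68 [311.9, 177.7, 325.2, 201.8] 319.0 189.0
lug_a 0.82 [323.7, 197.5, 343.3, 216.5] 333.0 206.0
lug_a 0.8 [232.9, 216.7, 253.4, 238.6] 244.0 226.0
lug_a 0.76 [286.4, 188.7, 299.5, 210.9] 292.0 200.0
lug_a 0.67 [335.8, 171.2, 351.6, 189.2] 343.0 177.0
lug_a 0.67 [351.5, 185.3, 367.7, 203.4] 358.0 194.0
lug_a 0
[... 211 characters left out ...]
725, -0.47, 0.503, 0.125], [-0.689, -0.51, 0.515, -0.438], [0.015, -0.72, -0.694, 0.665], [0.0, 0.0, 0.0, 1.0]] 393.9716173302202
head 0.73 [219.5, 155.6, 370.2, 264.9] 295.0 208.0
tray 0.79 [390.4, 260.9, 513.1, 359.2] 444.0 309.0
lug_a 0.92 [275.9, 203.6, 293.7, 226.1] 283.0 214.0
lug_a 0.85 [303.9, 215.9, 323.8, 240.8] 314.0 229.0
lug_a 0.83 [268.4, 173.1, 283.5, 195.3] 276.0 183.0
lug_a 0.83 [390.3, 224.7, 409.7, 252.3] 398.0 238.0
lug_a 0.78 [294.6, 183.8, 313.9, 206.3] 303.0 195.0
lug_a 0.74 [349.2, 167.5, 371.4, 191.1] 360.0 179.0
lug_a 0.73 [326.6, 196.1, 340.2, 219.6] 332.0 208.0
collar 0.91 [412.6, 298.7, 445.1, 332.9] 428.0 315.0
brush 0.57 [154.3, 139.7, 223.1, 179.8] 190.0 158.0
```

Run:
```python
import cv2,numpy as np
a=cv2.imread('pics/scene0.png')[120:320,120:470];b=cv2.imread('pics/side0.png')[120:370,140:540]
a=cv2.resize(a,(600,343),interpolation=cv2.INTER_CUBIC);cv2.imwrite('pics/a.png',a);cv2.imwrite('pics/b.png',cv2.resize(b,(800,500),interpolation=cv2.INTER_CUBIC))
```

```text
(no output)
```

View pics/a.png

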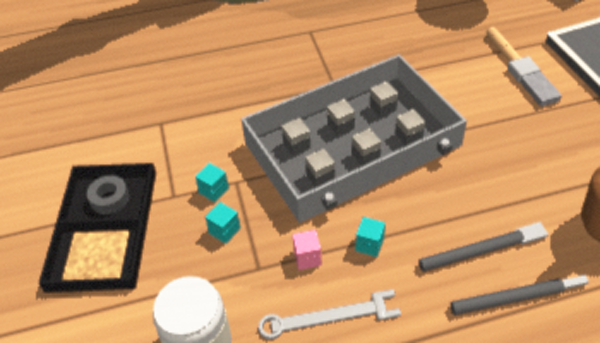

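View pics/b.png

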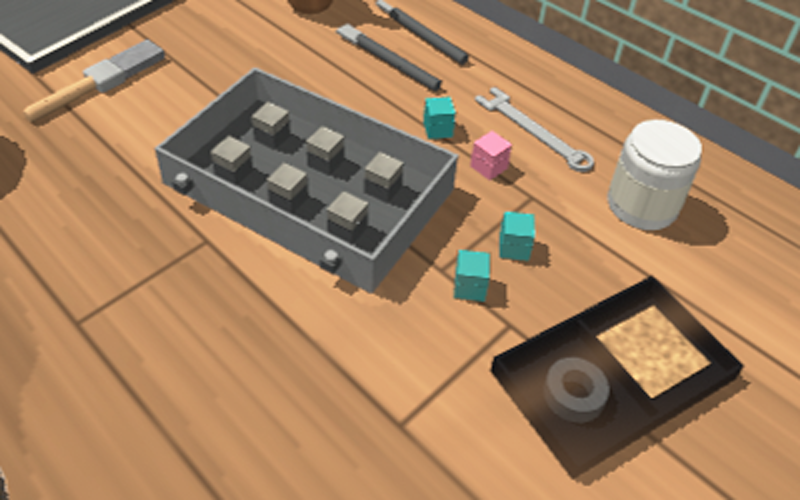

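The pictures show the grey box with six lugs. The tray's cork bay is nearer the bench edge (scene crop 97,255), with the collar in the other bay. The pink and turquoise cubes outside the box are decoys.

Run:
```python
from h import *
from scipy.optimize import least_squares
KS=env.get_calibration('scene');KD=env.get_calibration('side')
S=np.array([[243,120],[400,57],[465,123],[299,199]])/1.7143+120
D=np.array([[457,157],[373,262],[158,150],[255,70]])/2+[140,120]
# order check by triangulation: scene near-left.. 
P=[[onz(KS,*s,.056) for s in S],[onz(KD,*d,.056) for d in D]]
print(np.round(P,3)[...,:2].tolist())
ps=np.array(P[0]);pd=np.array(P[1])
idx=[int(np.argmin(np.linalg.norm(pd-p,axis=1))) for p in ps];print(idx)
T=[tri([ray(KS,*S[i]),ray(KD,*D[j])]) for i,j in enumerate(idx)];print(np.round(T,4).tolist())
# pad by colour
imS=cv2.imread('pics/scene0.png');imD=cv2.imread('pics/side0.png')
c=[]
for im,K,box in((imS,KS,(150,250,200,290)),(imD,KD,(435,265,500,325))):
    h=cv2.cvtColor(im,cv2.COLOR_BGR2HSV);m=np.zeros(h.shape[:2],np.uint8)
    x0,y0,x1,y1=box;m[y0:y1,x0:x1]=(h[y0:y1,x0:x1,2]>120)*255
    n,l,st,ce=cv2.connectedComponentsWithStats(m);k=1+np.argmax(st[1:,4]);ys,xs=np.nonzero(l==k)
    pts=np.array([onz(K,u,v,.008)[:2] for u,v in zip(xs,ys)]);print(st[k],cv2.minAreaRect((pts*1000).astype(np.float32)),pts.mean(0))
    c.append(ray(K,*ce[k]))
print('pad tri',tri(c))
```

```text
[[[0.483, -0.096], [0.417, 0.182], [0.588, 0.221], [0.653, -0.053]], [[0.646, -0.057], [0.474, -0.1], [0.408, 0.178], [0.578, 0.221]]]
[1, 2, 3, 0]
[[0.4774, -0.0954, 0.0496], [0.4107, 0.1846, 0.05], [0.5821, 0.2256, 0.0501], [0.6502, -0.0529, 0.0514]]
[156 254  39  30 932] ((626.326904296875, -334.1260681152344), (77.93019104003906, 76.951904296875), 75.87902069091797) [ 0.62716592 -0.3343021 ]
[ 438  273   57   46 1364] ((624.8518676757812, -332.2763977050781), (76.67252349853516, 77.09132385253906), 75.53799438476562) [ 0.62388066 -0.33325845]
pad tri [ 0.62557634 -0.33406771  0.00565416]
```

Call:
{"method": "send_rows", "body": {
  "plan": [
    [50,42.7,-21.9,0,0,0,0],
    [50,42.7,-21.9,0,0,0,0],
    [50,42.7,-21.9,0,0,0,0],
    [50,42.7,-21.9,0,0,0,0],
    [50,42.7,-21.9,0,0,0,0],
    [50,42.7,-21.9,0,0,0,0],
    [50,42.7,-21.9,0,0,0,0],
    [50,42.7,-21.9,0,0,0,0],
    [50,42.7,-21.9,0,0,0,0],
    [50,0,0,0,0,0,0.063]
  ]
}}

```text
time_s: 1.6
tool_pos: [0.5063, -0.3117, 0.2229]
tool_rot: [-179.8, -0.3, 14.1]
force: [0.8, 0.2, 0.1]
grip_width: 0.0502
```

Call:
{"method": "send_rows", "body": {
  "plan": [
    [50,13.7,-44.5,0,0,0,0],
    [50,13.7,-44.5,0,0,0,0],
    [50,13.7,-44.5,0,0,0,0],
    [50,13.7,-44.5,0,0,0,0],
    [50,13.7,-44.5,0,0,0,0],
    [50,13.7,-44.5,0,0,0,0],
    [50,13.7,-44.5,0,0,0,0],
    [50,13.7,-44.5,0,0,0,0],
    [50,0,0,0,0,0,0],
    [50,0,0,0,0,0,0]
  ]
}}

```text
time_s: 2.6
tool_pos: [0.5239, 0.0527, 0.2227]
tool_rot: [180.0, -0.0, 13.6]
force: [-0.6, -1.8, -0.3]
grip_width: 0.0501
```

Run:
```python
from h import *
o=env.get_obs();print(o['tool_pos'],o['tool_rot'],o['force'])
im,K=snap('wrist','w1.png');print(np.round(K['extrinsics'],3).tolist(),K['fx'])
im=im.copy()
c,s=np.cos(np.radians(13.4)),np.sin(np.radians(13.4))
def W(x,y,z):return [.531+c*x-s*y,.063+s*x+c*y,z]
q=[[int(round(t)) for t in proj(K,W(*p,.056))] for p in((-.09,-.145),(.09,-.145),(.09,.145),(-.09,.145))]
cv2.polylines(im,[np.array(q)],True,(255,0,0),1)
for r in env.regions_of('wrist','lug_a'):
    ys,xs=np.nonzero(r['region']);p=onz(K,xs.mean(),ys.mean(),.04);print(round(r['confidence'],2),np.round(r['rect']),p[:2].round(4))
for x in(-.037,.037):
    for y in(-.08,0,.08):
        a=np.array([[int(round(t)) for t in proj(K,W(x+i,y+j,.048))] for i,j in((-.016,-.016),(.016,-.016),(.016,.016),(-.016,.016))]);cv2.polylines(im,[a],True,(0,255,0),1)
cv2.imwrite('pics/w1o.png',im[:,:,::-1])
```

```text
[0.52393071 0.0526995  0.22274231] [ 1.79964633e+02 -1.35154613e-02  1.36388856e+01] [-0.62254006 -1.81541852 -0.31427036]
[[0.236, -0.939, -0.252, 0.593], [-0.972, -0.228, -0.061, 0.07], [-0.0, 0.259, -0.966, 0.386], [0.0, 0.0, 0.0, 1.0]] 282.98413699145755
0.88 [233. 189. 266. 218.] [0.4763 0.1335]
0.87 [355. 190. 386. 223.] [ 0.5123 -0.0186]
0.82 [294. 133. 324. 165.] [0.5634 0.0749]
0.81 [355.   1. 399.  57.] [0.709  0.0318]
0.72 [228. 136. 259. 163.] [0.5446 0.1513]
0.65 [477. 119. 527. 154.] [ 0.63   -0.1474]
0.63 [426.  26. 475.  76.] [ 0.7037 -0.0522]
0.62 [298. 190. 324. 222.] [0.4938 0.0573]
0.54 [176.  88. 440. 254.] [0.5413 0.0688]
```

View pics/w1o.png

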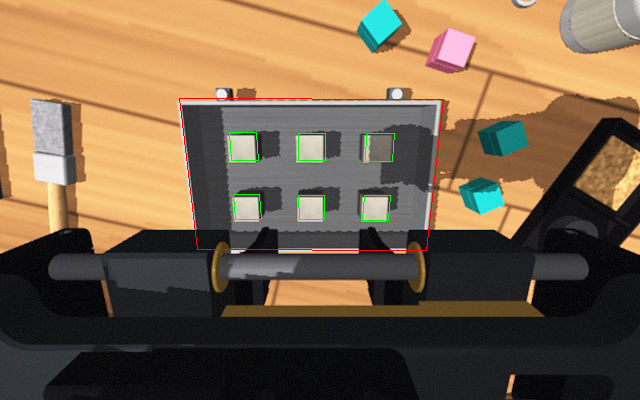

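The overlay of the measured box and lug pose matches the wrist picture to about 1 px. The lug tops are at (245,148), (311,148), (378,148), (247,208), (311,208) and (375,208). Next I'll feel the middle lug at x = -37.

Call:
{"method": "send_rows", "body": {
  "plan": [
    [50,-27.8,-8.4,0,0,0,0],
    [50,0,0,45,0,0,0],
    [50,0,0,45,0,0,0],
    [50,0,0,45,0,0,0],
    [50,0,0,38,0,0,0],
    [50,0,0,28,0,0,0],
    [50,0,0,0,0,0,0],
    [50,0,0,0,0,0,0]
  ],
  "grip_force": 5
}}

```text
time_s: 3.5
tool_pos: [0.4953, 0.052, 0.0219]
tool_rot: [-180.0, 0.0, 13.3]
force: [0.6, -1.0, 0.6]
grip_width: 0.0499
```

Call:
{"method": "send_rows", "body": {
  "plan": [
    [20,0,0,0,0,0,0],
    [20,0,0,0,0,0,0],
    [20,0,0,0,0,0,0],
    [20,0,0,0,0,0,0]
  ]
}}

```text
time_s: 3.9
tool_pos: [0.4962, 0.0539, 0.023]
tool_rot: [180.0, -0.2, 13.5]
force: [-0.8, 2.1, 6.6]
grip_width: 0.032
```

Call:
{"method": "send_rows", "body": {
  "plan": [
    [20,0,2.5,0,0,0,0],
    [20,0,2.5,0,0,0,0],
    [20,0,0,0,0,0,0]
  ]
}}

```text
time_s: 4.2
tool_pos: [0.4972, 0.0505, 0.023]
tool_rot: [-179.9, -0.2, 13.5]
force: [-0.8, 4.5, 6.5]
grip_width: 0.0319
```

Call:
{"method": "send_rows", "body": {
  "plan": [
    [20,0,2.5,0,0,0,0],
    [20,0,2.5,0,0,0,0],
    [20,0,0,0,0,0,0]
  ]
}}

```text
time_s: 4.5
tool_pos: [0.4985, 0.0456, 0.023]
tool_rot: [-179.9, -0.2, 13.5]
force: [-1.7, 4.0, 6.2]
grip_width: 0.0321
```

The lug follows the fingers for 8.5 mm with a steady force, so it looks like the loose one. I'll grip harder and lift a little to check.

Call:
{"method": "send_rows", "body": {
  "plan": [
    [20,0,0,0,0,0,0],
    [20,0,0,0,0,0,0],
    [20,0,0,-3,0,0,0],
    [20,0,0,-3,0,0,0],
    [20,0,0,-4,0,0,0],
    [20,0,0,0,0,0,0]
  ],
  "grip_force": 25
}}

```text
time_s: 5.1
tool_pos: [0.4976, 0.043, 0.032]
tool_rot: [180.0, -0.0, 13.4]
force: [1.3, 1.0, -1.6]
grip_width: 0.0319
```

Force z = -1.6 N is one lug's weight, so it is loose. Now I'll lift it clear.

Call:
{"method": "send_rows", "body": {
  "plan": [
    [20,0,0,-20,0,0,0],
    [20,0,0,-35,0,0,0],
    [20,0,0,-35,0,0,0],
    [20,0,0,-35,0,0,0],
    [20,0,0,-15,0,0,0],
    [20,0,0,0,0,0,0],
    [20,0,0,0,0,0,0]
  ]
}}

```text
time_s: 5.8
tool_pos: [0.4969, 0.0432, 0.1708]
tool_rot: [180.0, 0.0, 13.4]
force: [0.5, 0.1, -2.0]
grip_width: 0.0318
```

Run:
```python
from h import *
o=env.get_obs();print(o['tool_pos'],o['tool_rot'],o['force'],o['grip_width'])
im,K=snap('side','s2.png');u,v=map(int,proj(K,o['tool_pos']));print(u,v)
a=cv2.resize(im[110:370,200:530],(660,520),interpolation=cv2.INTER_CUBIC);cv2.imwrite('pics/s2c.png',a[:,:,::-1])
```

```text
[0.49687213 0.04318429 0.17081281] [1.79983980e+02 4.75213851e-02 1.34376524e+01] [ 0.48107361  0.06260404 -1.96343519] 0.03175761666647494
285 166
```

View pics/s2c.png

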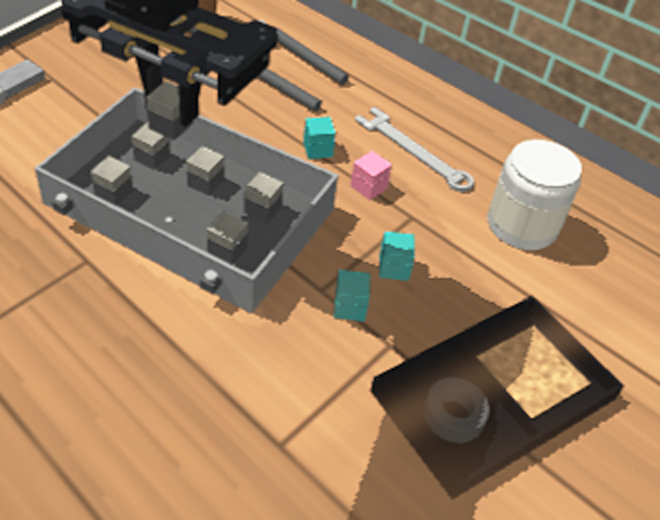

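Run:
```python
from h import *
K=env.get_calibration('side');S=env.get_calibration('scene')
f=lambda x,y:(200+x/2,110+y/2)
g=lambda x,y:(120+x/1.7143,120+y/1.7143)
print('top tri',tri([ray(K,*f(543,155)),ray(S,*g(188,298))]))
for p in((490,225),(527,245),(570,225)):print(onz(K,*f(*p),0))
print('collar',onz(K,428,315,.011),'trayside',[onz(K,*f(*p),.024).round(3).tolist() for p in((373,387),(530,298),(622,387),(455,490))])
```

```text
top tri [ 0.7899095  -0.21498653  0.10646187]
[ 0.76414703 -0.19449613  0.        ]
[ 0.76874779 -0.24038219  0.        ]
[ 0.83242502 -0.25763415  0.        ]
collar [ 0.5325161  -0.30894136  0.011     ] trayside [[0.488, -0.245, 0.024], [0.685, -0.289, 0.024], [0.657, -0.403, 0.024], [0.462, -0.354, 0.024]]
```

Call:
{"method": "send_rows", "body": {
  "plan": [
    [20,4.2,44,0,0,0,0],
    [20,4.2,44,0,0,0,0],
    [20,4.2,44,0,0,0,0],
    [20,4.2,44,0,0,0,0],
    [20,4.2,44,0,0,0,0],
    [20,4.2,44,0,0,0,0],
    [20,4.2,44,0,0,0,0],
    [20,4.2,44,0,0,0,0],
    [20,4.2,44,0,0,0,0]
  ]
}}

```text
time_s: 6.75
tool_pos: [0.6256, -0.3341, 0.1686]
tool_rot: [-179.9, 0.2, 13.5]
force: [1.3, 1.0, -0.8]
grip_width: 0.0322
```

Call:
{"method": "send_rows", "body": {
  "plan": [
    [20,0,0,0,0,0,0.12],
    [20,0,0,0,0,0,0.12],
    [20,0,0,0,0,0,0.12],
    [20,0,0,0,0,0,0.12],
    [20,0,0,0,0,0,0],
    [20,0,0,0,0,0,0],
    [20,0,0,0,0,0,0]
  ]
}}

```text
time_s: 7.45
tool_pos: [0.6259, -0.3326, 0.1705]
tool_rot: [-180.0, 0.1, -13.9]
force: [0.7, -0.5, -1.9]
grip_width: 0.0317
```

Run:
```python
from h import *
o=env.get_obs();print(o['tool_pos'],o['tool_rot'],o['force'],o['grip_width'])
im,K=snap('side','s3.png')
a=cv2.resize(im[150:370,330:550],(600,600),interpolation=cv2.INTER_CUBIC);cv2.imwrite('pics/s3c.png',a[:,:,::-1])
```

```text
[ 0.62591092 -0.33261276  0.17049637] [-1.79982515e+02  8.50152530e-02 -1.39230596e+01] [ 0.72905724 -0.49700822 -1.8844674 ] 0.031709429796098025
```

View pics/s3c.png

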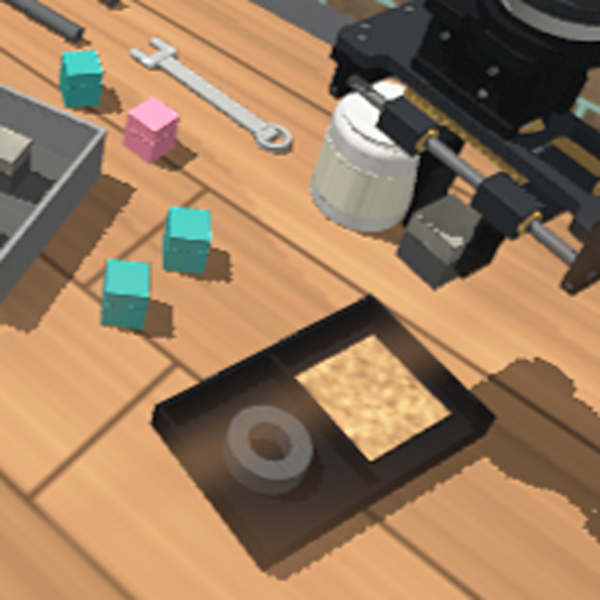

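The lug hangs upright above the pad. The pad is the same height as the box floor, so contact is expected at TCP z ≈ 0.023.

Call:
{"method": "send_rows", "body": {
  "plan": [
    [20,0,0,35,0,0,0],
    [20,0,0,40,0,0,0],
    [20,0,0,35,0,0,0],
    [20,0,0,20,0,0,0],
    [20,0,0,7,0,0,0],
    [20,0,0,3,0,0,0],
    [20,0,0,0,0,0,0],
    [20,0,0,0,0,0,0]
  ]
}}

```text
time_s: 8.3
tool_pos: [0.6274, -0.3334, 0.0335]
tool_rot: [180.0, -0.2, -14.0]
force: [0.2, -0.1, -0.5]
grip_width: 0.032
```

Call:
{"method": "send_rows", "body": {
  "plan": [
    [20,0,0,1.5,0,0,0],
    [20,0,0,1.5,0,0,0],
    [20,0,0,1,0,0,0],
    [20,0,0,0,0,0,0]
  ]
}}

```text
time_s: 8.7
tool_pos: [0.6261, -0.3328, 0.0274]
tool_rot: [180.0, 0.0, -14.0]
force: [1.5, 0.1, -1.4]
grip_width: 0.0318
```

Call:
{"method": "send_rows", "body": {
  "plan": [
    [20,0,0,1,0,0,0],
    [20,0,0,1,0,0,0],
    [20,0,0,1,0,0,0],
    [20,0,0,0,0,0,0]
  ]
}}

```text
time_s: 9.1
tool_pos: [0.6261, -0.3328, 0.0243]
tool_rot: [-180.0, 0.0, -14.0]
force: [-0.4, -0.1, -1.1]
grip_width: 0.0319
```

Call:
{"method": "send_rows", "body": {
  "plan": [
    [20,0,0,1,0,0,0],
    [20,0,0,1,0,0,0],
    [20,0,0,0,0,0,0]
  ]
}}

```text
time_s: 9.4
tool_pos: [0.6264, -0.3329, 0.0231]
tool_rot: [180.0, -0.0, -14.1]
force: [-0.2, 0.6, 2.1]
grip_width: 0.032
```

Contact at 0.023, as expected. Now I'll release and withdraw.

Call:
{"method": "send_rows", "body": {
  "plan": [
    [20,0,0,0,0,0,0],
    [40,0,0,0,0,0,0],
    [50,0,0,0,0,0,0],
    [50,0,0,0,0,0,0],
    [50,0,0,0,0,0,0]
  ]
}}

```text
time_s: 9.9
tool_pos: [0.6263, -0.3329, 0.0224]
tool_rot: [180.0, 0.0, -14.0]
force: [-0.8, 0.1, -0.4]
grip_width: 0.0487
```

Call:
{"method": "send_rows", "body": {
  "plan": [
    [50,0,0,-10,0,0,0],
    [50,0,0,-30,0,0,0],
    [50,0,0,-40,0,0,0],
    [50,0,0,-40,0,0,0],
    [50,0,0,-30,0,0,0],
    [50,0,0,0,0,0,0],
    [50,0,0,0,0,0,0]
  ]
}}

```text
time_s: 10.6
tool_pos: [0.6268, -0.333, 0.1742]
tool_rot: [180.0, -0.1, -14.0]
force: [-0.2, -0.3, -0.8]
grip_width: 0.05
```

Run:
```python
from h import *
o=env.get_obs();print(o['time_s'],o['tool_pos'],o['force'],o['grip_width'])
im,K=snap('side')
a=cv2.resize(im[150:370,200:530],(780,520),interpolation=cv2.INTER_CUBIC);cv2.imwrite('pics/s4c.png',a[:,:,::-1])
R=[]
for c in('side','scene'):
    if c=='scene': _,K=snap(c)
    for r in env.regions_of(c,'lug_a'):
        ys,xs=np.nonzero(r['region']);p=onz(K,xs.mean(),ys.mean(),.033);
        if np.hypot(p[0]-.6255,p[1]+.3335)<.04: print(c,r['confidence'],p);R.append(ray(K,xs.mean(),ys.mean()));break
if len(R)==2:print(tri(R))
```

```text
10.6 [ 0.62678867 -0.33302542  0.17422304] [-0.24516901 -0.34763375 -0.78193797] 0.04997700701904629
side 0.75 [ 0.61917312 -0.33362692  0.033     ]
scene 0.67 [ 0.6287362  -0.33229741  0.033     ]
[ 0.6240174  -0.33315714  0.02699914]
```

View pics/s4c.png

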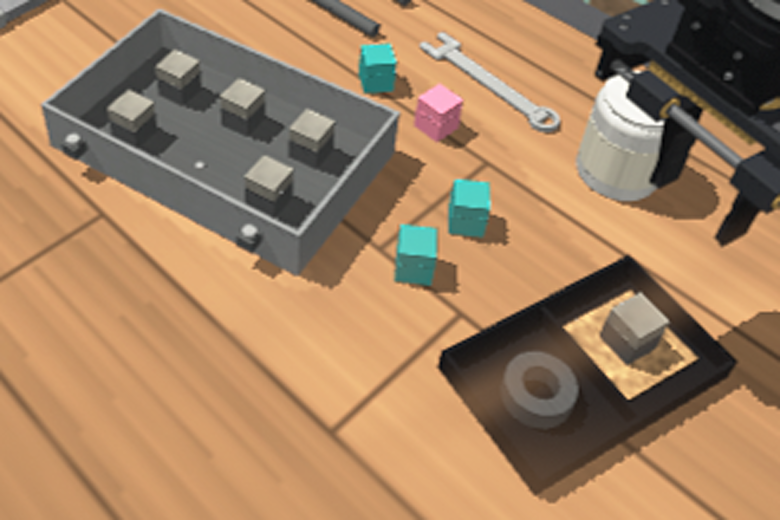

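The lug stands upright at crop (637,330), wholly on the cork. The five sound lugs and the collar look untouched.

```bash
python3 -c "
from cell import env
env.sign_off()"
```

```text
the job is handed in; nothing more can be done
```

The loose lug is out of the box and standing upright on the cork pad, released. I handed the job in at about 10.7 s of the 64 s allowed.

- **Finding it:** The first lug I felt, the middle one of the box's x = -37 row, was the loose one. It slid 8.5 mm with the fingers, and the force on lifting (-1.6 to -2 N) matched one lug's weight. The other five were not touched.
- **Setting down:** I lowered it until contact at TCP z = 0.023 m, the height expected for the pad's top. Only then did I open the fingers.
- **Last checks:** Two views put the lug at about (0.624, -0.333). I measured the pad's centre at (0.6255, -0.334), so the lug is within about 2 mm of it. The last picture showed it upright and wholly on the cork, with the five sound lugs and the collar apparently unmoved. The gripper was clear, 15 cm above the lug.
- **Not checked:** The brush was outside the last picture, but the arm never went near it.
- **Disagreements:**
  - The two views differed by about 9 mm in x when each was taken alone at the assumed height.
  - Triangulated heights of known features came out 2 to 6 mm low.
  - There was an upward force of about 6.5 N while first gripping the lug in the box. I did not find its cause; it was gone once the lug was lifted.

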